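# Clear the tile press bed and hover the stamp over it

## Robot

A 6-joint arm with a two-finger parallel gripper is mounted at the origin on the work surface. World frame = base frame: x ahead of the robot, y to its left, z up, the work surface at z = 0. Lengths are in m, angles in rad, forces in N, time in s.
With the tool pointing down it reaches from about 0.325 to 0.775 m from the base axis. Payload 5.5 kg.
Tool frame: the origin (TCP) lies between the finger pads; the fingertips stand 8 mm ahead of it and the grasp point (between the pads) lies 11 mm behind it; z points along the fingers, y is the line along which they close (so a half turn about z gives the same grasp; the last joint's range is limited). The gripper opens to 88 mm and grips with 3 to 60 N. Pads are 20 mm wide; open, the fingers measure 115 mm over their backs; the gripper's body (75 mm by 178 mm) begins 61 mm behind the grasp point.
Start: joints at [-1.32, 0.091, 1.231, -0, 1.82, -0.057], TCP at [0.182, -0.572, 0.231] pointing down, gripper open.
Joint ranges: [-2.87, 2.87], [-0.86, 2.18], [0.17, 2.46], [-1.51, 4.65], [0.06, 2.69], [-2.65, 2.65]. Speed limits (rad/s): [2.57, 2.57, 3.01, 3.14, 3.14, 3.14].

## Interface

Orientations are given as a unit quaternion [x, y, z, w].
In Python, from workcell import sense, snapshot, camera_model, sign_off gives the robot as it stands.
- The arm moves only by the tool arm_command, never from a script. Its argument "targets" is a list of rows, each a list of 7 numbers: the turn, a rotation vector about the tool's x, y, z in rad, then the shift along the tool's x, y, z in units of 30 mm (1.0 is 30 mm), then the finger opening in mm, from 0 to 87.8. A call has 1 to 20 rows; each row shifts and turns the commanded pose from where the row before left it, along the tool's axes as they then stand; what a row does not reach is not made up. A row lasts 1/12 s, in which the tool goes at most 41.7 mm and 7.16 degrees, less where a joint would pass 70% of its speed; a pose out of reach is approached as far as the arm can. A call is refused whole if a number of a shift passes 1 or a number of a turn 0.125, either way. A call with a gripper value outside its range is refused whole. The fingers move at their own pace and stop on an object; "grip_force" is the grip in N (left out, the last holds). Time passes only in rows, so rows that do not move let the fingers close. It gives the time, the measured TCP pose, the force, the opening and the grip force at its end, in the units of the state.
- sense(): the state, without advancing time (a new reading comes with each control period).
- snapshot(name): name is "scene" or "top"; returns the picture (420x560x3 uint8, blue, green, red); there is no depth.
- camera_model(name): a dict with "K" (3x3 intrinsics, pixels), "origin" and "attitude" of the camera in the world. Camera axes: x right, y down, z forward; pixel columns grow to the right and rows downward; lengths in m; the calibration is good to about 2 mm. A picture is of the moment at which its call begins. camera_model takes no time and is no camera call.
- sign_off(): hands the job in; it is judged then, once.
The state is a dict: "time": time; "joint_positions": joint angles; "qvel": joint speeds; "tau": joint torques, N m; "ee_pos": TCP position; "orientation": TCP orientation; "force": force on the tool from outside, world axes, zero at the start; "moment": the same for the moment, N m; "gripper_width": finger opening in m; "finger_force": force on a finger pad.
Only numpy, scipy, OpenCV 4.12 (cv2) and the standard library are available. Lean on these libraries where they do the work, as an engineer would, in place of code of your own. Each camera call takes 0.05 s, during which the arm holds its last target. There are 200 camera calls.

## Task

Take the block brush and sweep the three scraps of fired clay off the plaster press bed into the metal tray joined to its end, touching the scraps with nothing but the brush, then stand the brush back on the bare bench on its bristles and let go of it. Then take the rectangular wooden stamp (not the round one) by its post, carry it over the row of pots on the ware board, and finish while still holding it, still and level, about 10 mm above the plaster block, its edges in line with the block's edges; the stamp must never touch the press bed. Leave the pots, the round stamp, the glaze bottle, the clay lump and the bowl where they are.

Things in the scene. Friction and masses are not known exactly. Their poses are not given: they have to be found in the camera images.
- bed_top (a point): centre of the flat top of the fixed plaster press bed: an upright rectangular block 100 mm (x) x 70 mm (y), its top 44 mm above the bench, standing on a thin dark plate. z is up; x is the long axis and points to the scrap tray, so scraps are swept along +x. Nothing rises above the block's top at its edges
- tray_floor (a point): centre of the inner floor (5 mm above the bench) of the open sheet-metal scrap tray fixed to the bed's +x end; same axes as bed_top, 98.5 mm along +x from it. Tray 95 mm (x) x 94 mm (y) outside, walls 4 mm thick and 26 mm high, so its rim is 18 mm below the block's top; it starts 1 mm past the block's end face
- brush_center (a point): centre of the loose block brush, half-way up its 103 mm height, standing on its bristles on the bench. Bristle block (stiff) 84 mm (x) x 34 mm (y) x 26 mm high at the bottom; wooden head 88 x 38 mm from 26 to 44 mm above the bristle ends; upright handle 40 mm (x) x 22 mm (y) from 43 to 103 mm. The bristle ends are 52 mm below this point. z up, x the long axis. 0.13 to 0.21 kg
- stamp_center (a point): centre of the loose rectangular wooden stamp, half-way up its 74 mm height. Foot 100 mm (x) x 70 mm (y) x 16 mm thick; upright post in its middle 40 mm (x) x 22 mm (y), up to 74 mm. Its flat underside is 37 mm below this point. z up, x the long axis (either way round fits the bed). 0.24 to 0.39 kg. Stands on the bench on the far side of the ware board from the press bed
- round_stamp_center (a point): centre, half-way up its 74 mm height, of a second wooden stamp beside the first, with the same post but a round foot 84 mm across and 16 mm thick; not wanted, leave alone
- scrap1_center (a point): centre of a loose scrap of fired clay, an angular chip about 24 x 18 mm, 14 mm high, at the start on top of the plaster block
- scrap2_center (a point): centre of a loose scrap of fired clay, an angular chip about 21 x 21 mm, 15 mm high, at the start on top of the plaster block
- scrap3_center (a point): centre of a loose scrap of fired clay, an angular chip about 26 x 16 mm, 13 mm high, at the start on top of the plaster block
- ware_board: fixed plywood board 330 mm (x) x 75 mm (y) x 12 mm between the stamps and the press bed, carrying three loose pots in a row along x; origin at the centre of its underside, z up. The tallest pot top is 92 mm above the bench
- pot1_center (a point): centre of a loose clay cup 68 mm across, 78 mm high, on the ware board; leave alone
- pot2_center (a point): centre of a loose solid bisque vase 70 mm across, 80 mm high, on the ware board; leave alone
- pot3_center (a point): centre of a loose clay cup 72 mm across, 70 mm high, on the ware board; leave alone
- glaze_bottle: loose bottle 58 mm across, 150 mm high, origin at its underside; leave alone
- clay_lump: loose flattish lump of clay 68 mm across, 34 mm high, origin at its underside; leave alone
- slip_bowl: loose white bowl 84 mm across, 40 mm high, origin at its underside; leave alone
Mind the look-alikes: they are no part of the job. What is shaped like the part that bears stamp_center but pink or yellow is not meant.

How it is judged:
On the way, in this order (a step that is already met when the one before it is completed fails the run):
1. all three scraps are in the tray, the brush still in the gripper (x of scrap1_center in the frame of tray_floor between -0.047 and 0.047 m and y of scrap1_center in the frame of tray_floor between -0.047 and 0.047 m and z of each of scrap1_center, scrap2_center, scrap3_center in the frame of tray_floor below 0.034 m and x of scrap2_center in the frame of tray_floor between -0.047 and 0.047 m and y of scrap2_center in the frame of tray_floor between -0.047 and 0.047 m and x of scrap3_center in the frame of tray_floor between -0.047 and 0.047 m and y of scrap3_center in the frame of tray_floor between -0.047 and 0.047 m and contact force between the fingers and brush above 0.5 N), for 0.1 s.
2. the brush stands on the bench on its bristles, let go (height (world z) of brush_center between 0.042 and 0.06 m and angle between brush_center's own z axis and vertical below 0.15 rad and contact force between the fingers and brush below 0.1 N and contact force between brush and press_bed below 0.1 N), for 0.1 s.
3. the rectangular stamp passes above the row of pots (x of stamp_center in the frame of ware_board between -0.18 and 0.18 m and y of stamp_center in the frame of ware_board between -0.06 and 0.06 m and height (world z) of stamp_center above 0.125 m).
At the end, for the whole second after the job is handed in: Scraps in the tray; brush free and upright (0.15 rad) on the bench; rectangular stamp held still, underside 4 to 20 mm above the plaster block, not touching it, centred within 9 mm, long axes within 0.1 rad, level within 0.08 rad (all of step 2 and x of scrap1_center in the frame of tray_floor between -0.047 and 0.047 m and y of scrap1_center in the frame of tray_floor between -0.047 and 0.047 m and z of each of scrap1_center, scrap2_center, scrap3_center in the frame of tray_floor below 0.034 m and x of scrap2_center in the frame of tray_floor between -0.047 and 0.047 m and y of scrap2_center in the frame of tray_floor between -0.047 and 0.047 m and x of scrap3_center in the frame of tray_floor between -0.047 and 0.047 m and y of scrap3_center in the frame of tray_floor between -0.047 and 0.047 m and contact force between the fingers and stamp above 1 N and horizontal distance between stamp_center and bed_top below 0.009 m and z of stamp_center in the frame of bed_top between 0.041 and 0.057 m and angle between the x axis of stamp_center and the x axis of bed_top, either way round below 0.1 rad and angle between stamp_center's own z axis and vertical below 0.08 rad and contact force between stamp and press_bed below 0.1 N and linear speed of stamp below 0.02 m/s); the arm keeps its last pose, push and grip.
It fails at once if a scrap is touched with the gripper or a stamp instead of the brush (contact force between any of the arm, the fingers, stamp, round_stamp and scrap1 above 0.3 N or contact force between any of the arm, the fingers, stamp, round_stamp and scrap2 above 0.3 N or contact force between any of the arm, the fingers, stamp, round_stamp and scrap3 above 0.3 N).
It fails at once if the rectangular stamp touches the press bed (contact force between stamp and press_bed above 0.5 N).
It fails at once if a pot on the ware board is shoved more than 25 mm or tipped (distance of any of pot1_center, pot2_center, pot3_center from where it was at the start of the episode above 0.025 m or angle between any of pot1_center, pot2_center, pot3_center's own z axis and vertical above 0.35 rad).
It fails at once if the round stamp is moved more than 30 mm (distance of round_stamp_center from where it was at the start of the episode above 0.03 m).
It fails at once if the glaze bottle, clay lump or bowl is moved more than 30 mm (distance of any of glaze_bottle, clay_lump, slip_bowl from where it was at the start of the episode above 0.03 m).
It also fails if it takes over 67 s, if anything falls off the work surface, if the arm or the gripper's body presses on something with over 40 N, if the wrist force passes 120 N, or if a joint passes its speed limit or range.

## Working session

There is one attempt and no reset: what is moved stays moved. The work goes in short steps, Python scripts to look and compute and a tool call to move; the robot and the scene stay as the last step left them, time stands still between calls to the robot, and variables do not carry over. Pictures are saved under pics/ and viewed, at most 10 in all, crops included, and the job is handed in when it is done.

Besides the shell and the picture viewer there is one more tool, called after "Call:" as a command line: name --pt "numbers of a row" for each row, then --argument value for the rest. arm_command: Moves the arm, as the interface text tells. Its arguments: {"type":"object","properties":{"targets":{"type":"array","items":{"type":"array","items":{"type":"number"}}},"grip_force":{"type":"number"}},"required":["targets"]}

```bash
mkdir -p pics; python3 - <<'E'
from workcell import *
import cv2
for n in("scene","top"):
    im=snapshot(n); cv2.imwrite(f"pics/{n}0.png",im); m=camera_model(n); print(n,m)
s=sense(); print(s)
E
```

```text
scene {'K': array([[497.96166732,   0.        , 288.33818886],
       [  0.        , 497.96166732, 212.15609013],
       [  0.        ,   0.        ,   1.        ]]), 'origin': array([1.12061419, 0.65983013, 0.96600729]), 'attitude': array([ 0.33329938,  0.87001786, -0.33992516, -0.12818477])}
top {'K': array([[413.77377979,   0.        , 272.92038378],
       [  0.        , 413.77377979, 207.17648929],
       [  0.        ,   0.        ,   1.        ]]), 'origin': array([0.42777269, 0.01783712, 1.04805137]), 'attitude': array([ 0.70879953, -0.70318885,  0.03664832, -0.04225592])}
{'time': 0.1, 'joint_positions': array([-1.31970349e+00,  9.17681862e-02,  1.23175817e+00, -1.69945411e-05,
        1.81981232e+00, -5.66862192e-02]), 'qvel': array([-0.00043423,  0.00021107, -0.00318778, -0.0010875 ,  0.00015302,
        0.00119031]), 'tau': array([ 2.27540644e-03, -4.47856879e+01, -4.07571244e+01,  7.00423191e-02,
        2.83706310e-02, -9.60497141e-05]), 'ee_pos': array([ 0.18170252, -0.57155554,  0.22963328]), 'orientation': array([ 9.88182299e-01,  1.53280726e-01, -9.29243993e-05, -8.68093520e-04]), 'force': array([ 0.46365728, -0.23575294, -0.31709346]), 'moment': array([0.04150218, 0.00425683, 0.02870638]), 'finger_force': 0.0, 'gripper_width': 0.08794505814280208}
```

View pics/top0.png

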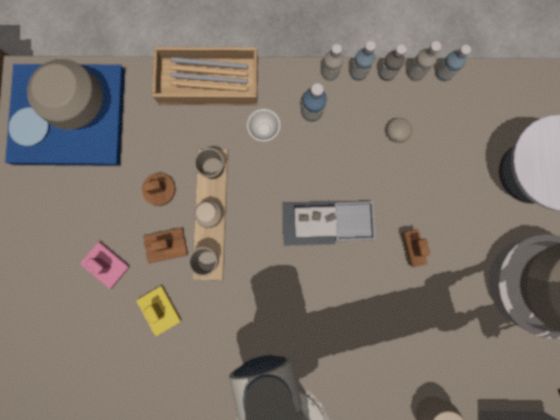

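View pics/scene0.png

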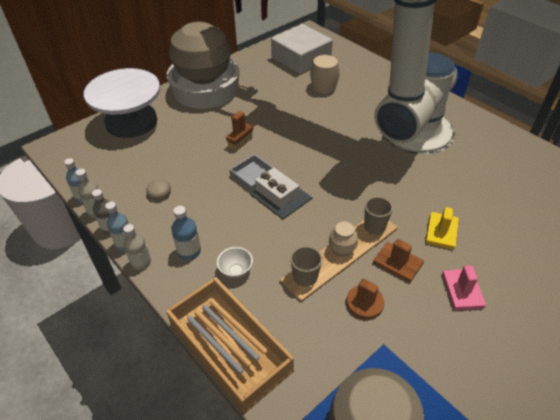

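The top view shows the bed at (315,221) and its tray at (355,220), with three dark scraps on the bed. The brush is at (416,247). The ware board and pots are at (208,212).

Candidates for the stamp:
- Brown rectangular stamp at (165,245)
- Round brown stamp at (158,188)
- Pink look-alike at (104,264)
- Yellow look-alike at (158,310)

I choose the brown one at (165,245). Next I'll check it and measure in enlarged crops.

```bash
cat > h.py <<'E'
import numpy as np,cv2
from workcell import *
from scipy.spatial.transform import Rotation as R
def px2w(n,u,v,z):
    m=camera_model(n);d=R.from_quat(m["attitude"]).as_matrix()@np.linalg.inv(m["K"])@[u,v,1]
    o=m["origin"];return o+d*(z-o[2])/d[2]
def w2px(n,p):
    m=camera_model(n);c=R.from_quat(m["attitude"]).as_matrix().T@(np.array(p)-m["origin"]);q=m["K"]@c;return q[:2]/q[2]
E
python3 - <<'E'
from h import *
im=cv2.imread("pics/top0.png")
def crop(u,v,w,h,f):
    c=cv2.resize(im[v:v+h,u:u+w],None,fx=f,fy=f,interpolation=cv2.INTER_CUBIC)
    c=cv2.convertScaleAbs(c,alpha=1.6)
    for i in range(0,w,10):
        cv2.putText(c,str(u+i),(i*f,8),0,.3,(255,255,255));cv2.line(c,(i*f,10),(i*f,16),(255,255,255))
    for i in range(0,h,10):
        cv2.putText(c,str(v+i),(0,i*f+3),0,.3,(255,255,255));cv2.line(c,(20,i*f),(26,i*f),(255,255,255))
    return c
a=crop(276,190,100,60,8)
cv2.imwrite("pics/bed.png",a)
b=crop(130,215,66,60,6); c=crop(390,215,66,60,6)
cv2.imwrite("pics/bs.png",np.hstack([b,c]))
E
```

```text
(no output)
```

View pics/bed.png

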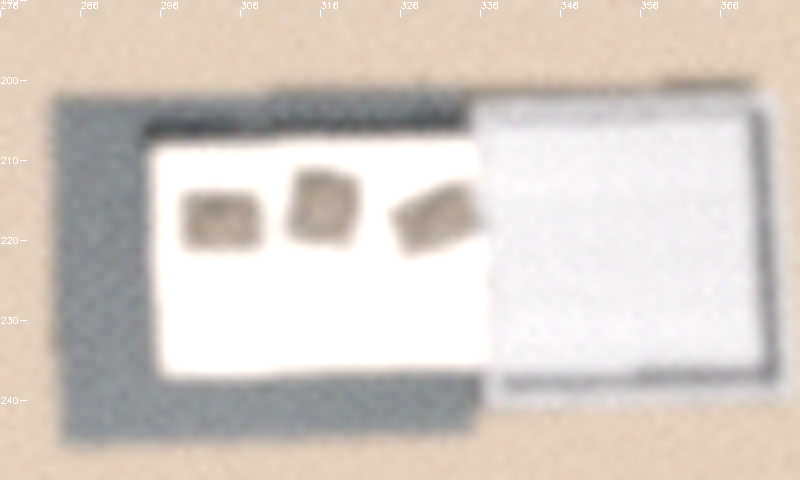

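View pics/bs.png

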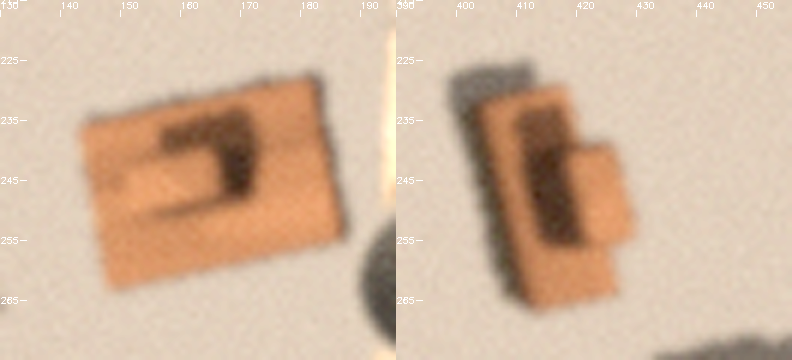

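The crop confirms the stamp: brown, with a rectangular foot whose corners are about (144,235), (183,228), (187,255) and (148,263). The brush head corners are (404,232), (419,229), (427,264) and (413,267). The bed top runs from (295,207) to (337,237), and the scraps are on its +y half.

```bash
python3 - <<'E'
from h import *
from scipy.optimize import least_squares
def fit(px,z,L,W,yaw0):
    P=np.array([px2w("top",u,v,z)[:2] for u,v in px]); c=P.mean(0)
    B=np.array([[-L,W],[L,W],[L,-W],[-L,-W]])/2
    def f(t):
        r=np.array([[np.cos(t[2]),-np.sin(t[2])],[np.sin(t[2]),np.cos(t[2])]])
        return (B@r.T+t[:2]-P).ravel()
    s=least_squares(f,[*c,yaw0]); return s.x.round(4),(f(s.x)*1000).round(1)
# order: (-x,+y),(+x,+y),(+x,-y),(-x,-y), object x ~ image right (world -y), yaw ~ -pi/2, +y ~ world +x = image up
print("stamp",fit([(143.7,235.3),(183,227.7),(187.2,255),(148,263)],.016,.1,.07,-1.5))
print("bed",fit([(294.75,207.5),(335,207),(336.9,236.8),(296,237.5)],.044,.1,.07,-1.57))
print("tray",fit([(335,202),(372.3,201.5),(373.5,238.5),(336,240.5)],.026,.095,.094,-1.57))
# brush: long axis along image vertical
print("brush",fit([(404,232),(418.7,229.3),(426.8,263.7),(413.5,266.7)],.044,.038,.088,-1.5))
for q in [(574,148),(613,143),(634,235),(594,245)]:print(px2w("top",390+(q[0]-396)/6,215+q[1]/6,.103).round(4))
for n,q in dict(s1=(303.5,217.5),s2=(316,215.5),s3=(330.5,217)).items(): print(n,px2w("top",*q,.055).round(4))
for n,q in dict(p1=(210,164),p2=(208,212),p3=(204,261)).items(): print(n,px2w("top",*q,.085).round(4))
for q in [(416,190+40)]:pass
for n,q in dict(bowl=(264,125),bot=(314,100),lump=(399,130),round=(158,189)).items(): print(n,px2w("top",*q,.02).round(4))
E
```

```text
stamp (array([ 0.4462,  0.2932, -1.3709]), array([ 0.2,  0.5,  0.3,  0.2, -0.6, -1. ,  0.1,  0.3]))
bed (array([ 0.5045, -0.0779, -1.5391]), array([-2. ,  0.2, -0.8, -1.6,  1.8,  0.2,  1.1,  1.2]))
tray (array([ 0.5106, -0.1748, -1.5424]), array([-0.2,  1.8,  0.6, -0.6, -1.7, -2. ,  1.3,  0.8]))
brush (array([ 0.4443, -0.3186, -1.3511]), array([ 0.9,  1. ,  2.3, -0.4, -1.2, -2.8, -2. ,  2.3]))
[ 0.4619 -0.3083  0.103 ]
[ 0.4639 -0.3231  0.103 ]
[ 0.4294 -0.3298  0.103 ]
[ 0.4255 -0.3147  0.103 ]
s1 [ 0.5146 -0.0476  0.055 ]
s2 [ 0.5197 -0.0777  0.055 ]
s3 [ 0.5163 -0.1126  0.055 ]
p1 [0.6377 0.1761 0.085 ]
p2 [0.5232 0.1779 0.085 ]
p3 [0.4093 0.1842 0.085 ]
bowl [0.7543 0.0511 0.02  ]
bot [ 0.8213 -0.0769  0.02  ]
lump [ 0.7433 -0.2931  0.02  ]
round [0.5869 0.3162 0.02  ]
```

Call:
arm_command --pt "0 0 0.044 0 0 0 60" --pt "0 0 0.044 0.2 -0.12 0 60" --pt "0 0 0 0.4 -0.24 0 60" --pt "0 0 0 0.6 -0.36 0 60" --pt "0 0 0 0.8 -0.49 0 60" --pt "0 0 0 0.8 -0.49 0 60" --pt "0 0 0 0.8 -0.49 0 60" --pt "0 0 0 0.8 -0.49 0 60" --pt "0 0 0 0.8 -0.49 0 60" --pt "0 0 0 0.8 -0.49 0 60" --pt "0 0 0 0.8 -0.49 0 60" --pt "0 0 0 0.8 -0.49 0 60" --pt "0 0 0 0.8 -0.49 0 60" --pt "0 0 0 0.8 -0.49 0 60" --pt "0 0 0 0.6 -0.34 0 60" --pt "0 0 0 0.4 -0.2 0 60" --pt "0 0 0 0.4 -0.16 0 60" --pt "0 0 0 0 0 0 60" --pt "0 0 0 0 0 0 60" --grip_force 30

```text
time: 1.68
ee_pos: [0.4506, -0.3172, 0.2304]
orientation: [0.994, 0.11, -0.0, -0.0]
force: [-0.8, 0.4, 0.2]
gripper_width: 0.0598
finger_force: 0.0
```

Call:
arm_command --pt "0 0 0 -0.1 0 0.2 60" --pt "0 0 0 -0.1 0.02 0.5 60" --pt "0 0 0 0 0 0.7 60" --pt "0 0 0 0 0 0.7 60" --pt "0 0 0 0 0 0.7 60" --pt "0 0 0 0 0 0.7 60" --pt "0 0 0 0 0 0.7 60" --pt "0 0 0 0 0 0.5 60" --pt "0 0 0 0 0 0.4 60" --pt "0 0 0 0 0 0.18 60" --pt "0 0 0 0 0 0 60" --pt "0 0 0 0 0 0 60"

```text
time: 2.68
ee_pos: [0.4447, -0.3196, 0.0727]
orientation: [0.994, 0.109, 0.0, 0.0]
force: [0.4, -0.5, 0.0]
gripper_width: 0.0599
finger_force: 0.0
```

Call:
arm_command --pt "0 0 0 0 0 0 35" --pt "0 0 0 0 0 0 25" --pt "0 0 0 0 0 0 15" --pt "0 0 0 0 0 0 10" --pt "0 0 0 0 0 0 10" --pt "0 0 0 0 0 0 10" --pt "0 0 0 0 0 0 10" --pt "0 0 0 0 0 0 10" --grip_force 35

```text
time: 3.35
ee_pos: [0.4449, -0.3191, 0.0723]
orientation: [0.994, 0.11, 0.0, 0.0]
force: [-0.0, 0.1, 2.4]
gripper_width: 0.0219
finger_force: 35.0
```

Call:
arm_command --pt "0 0 0 0 0 -0.15 10" --pt "0 0 0 0 0 -0.35 10" --pt "0 0 0 0 0 -0.6 10" --pt "0 0 0 0 0 -0.6 10" --pt "0 0 0 0 0 -0.6 10" --pt "0 0 0.063 0 0 -0.5 10" --pt "0 0 0.063 0 0 -0.35 10" --pt "0 0 0.063 0 0 -0.15 10" --pt "0 0 0 0 0 0 10" --pt "0 0 0 0 0 0 10"

```text
time: 4.18
ee_pos: [0.445, -0.3193, 0.172]
orientation: [1.0, 0.016, 0.0, 0.0]
force: [-1.4, 0.1, -2.5]
gripper_width: 0.0218
finger_force: 35.0
```

```bash
cat >> h.py <<'E'
def go(x,y,z):
    s=sense();d=R.from_quat(s["orientation"]).inv().apply(np.array([x,y,z])-s["ee_pos"])/.03
    r=R.from_quat(s["orientation"]).as_matrix()
    print("pos",s["ee_pos"].round(4),"yaw",np.arctan2(r[1,0],r[0,0]).round(4),"tilt",np.arccos(-r[2,2]).round(4),"units",d.round(2),"w",s["gripper_width"].__round__(4),"t",s["time"])
E
python3 - <<'E'
from h import *
cv2.imwrite("pics/lift.png",cv2.convertScaleAbs(snapshot("scene"),alpha=1.5))
go(.511,-.002,.172)
E
```

```text
pos [ 0.4447 -0.319   0.1712] yaw 0.0327 tilt 0.0003 units [  2.55 -10.49  -0.03] w 0.0219 t 4.2333
```

View pics/lift.png

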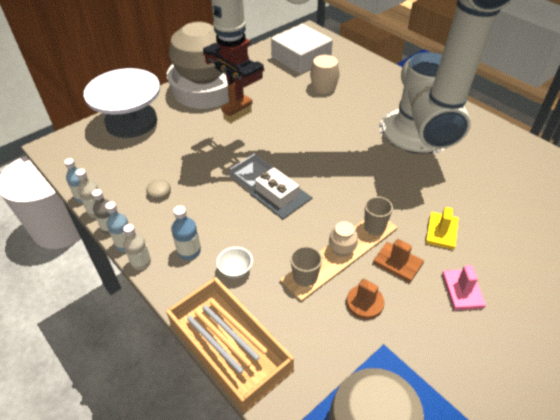

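The scene view shows the brush held upright at (238,100). The scraps are still on the bed at (275,180). Now over to the start side of the bed.

Call:
arm_command --pt "0 0 0 0.05 -0.2 0 10" --pt "0 0 0 0.1 -0.4 0 10" --pt "0 0 0 0.15 -0.6 0 10" --pt "0 0 0 0.2 -0.8 0 10" --pt "0 0 0 0.2 -0.8 0 10" --pt "0 0 0 0.2 -0.8 0 10" --pt "0 0 0 0.2 -0.8 0 10" --pt "0 0 0 0.2 -0.8 0 10" --pt "0 0 0 0.2 -0.8 0 10" --pt "0 0 0 0.2 -0.8 0 10" --pt "0 0 0 0.2 -0.8 0 10" --pt "0 0 0 0.2 -0.8 0 10" --pt "0 0 0 0.2 -0.8 0 10" --pt "0 0 0 0.15 -0.6 0 10" --pt "0 0 0 0.1 -0.4 0 10" --pt "0 0 0 0 -0.29 0 10" --pt "0 0 0 0 0 0 10" --pt "0 0 0 0 0 0 10" --pt "0 0 0 0 0 0 10"

```text
time: 5.82
ee_pos: [0.5114, -0.0029, 0.1712]
orientation: [1.0, 0.015, -0.0, 0.0]
force: [-0.2, 0.3, -1.3]
gripper_width: 0.0219
finger_force: 35.0
```

```bash
python3 - <<'E'
from h import *
go(.511,-.002,.1193)
E
```

```text
pos [ 0.5114 -0.0029  0.1712] yaw 0.0302 tilt 0.0005 units [-0.01 -0.03  1.73] w 0.0219 t 5.8167
```

Call:
arm_command --pt "0 0 0 0 -0.03 0.2 10" --pt "0 0 0 0 0 0.4 10" --pt "0 0 0 0 0 0.5 10" --pt "0 0 0 0 0 0.4 10" --pt "0 0 0 0 0 0.2 10" --pt "0 0 0 0 0 0 10" --pt "0 0 0 0 0.1 0 10" --pt "0 0 0 0 0.2 0 10" --pt "0 0 0 0 0.2 0 10" --pt "0 0 0 0 0.2 0 10" --pt "0 0 0 0 0.2 0 10" --pt "0 0 0 0 0.2 0 10" --pt "0 0 0 0 0.2 0 10" --pt "0 0 0 0 0.2 0 10"

```text
time: 6.98
ee_pos: [0.513, -0.047, 0.1203]
orientation: [1.0, 0.015, 0.0, -0.0]
force: [-0.1, 0.0, -1.0]
gripper_width: 0.0216
finger_force: 35.0
```

Call:
arm_command --pt "0 0 0 0 0.2 0 10" --pt "0 0 0 0 0.2 0 10" --pt "0 0 0 0 0.2 0 10" --pt "0 0 0 0 0.2 0 10" --pt "0 0 0 0 0.2 0 10" --pt "0 0 0 0 0.2 0 10" --pt "0 0 0 0 0.2 0 10" --pt "0 0 0 0 0.2 0 10" --pt "0 0 0 0 0.2 0 10" --pt "0 0 0 0 0.2 0 10" --pt "0 0 0 0 0.2 0 10" --pt "0 0 0 0 0.2 0 10" --pt "0 0 0 0 0.2 0 10" --pt "0 0 0 0 0.2 0 10" --pt "0 0 0 0 0.2 0 10" --pt "0 0 0 0 0.1 0 10" --pt "0 0 0 0 0 0 10" --pt "0 0 0 0 0 0 10" --pt "0 0 0 0 0 0 10"

```text
time: 8.57
ee_pos: [0.5158, -0.139, 0.1202]
orientation: [1.0, 0.015, -0.0, -0.0]
force: [0.3, -0.4, -1.2]
gripper_width: 0.0216
finger_force: 35.0
```

```bash
python3 - <<'E'
from h import *
im=cv2.convertScaleAbs(snapshot("scene"),alpha=1.5)
cv2.imwrite("pics/sw.png",cv2.resize(im[90:250,170:350],None,fx=3.5,fy=3.5,interpolation=cv2.INTER_CUBIC))
go(.511,-.142,.1193)
E
```

```text
pos [ 0.5159 -0.139   0.1203] yaw 0.0311 tilt 0.0002 units [-0.17  0.09  0.03] w 0.0219 t 8.6167
```

View pics/sw.png

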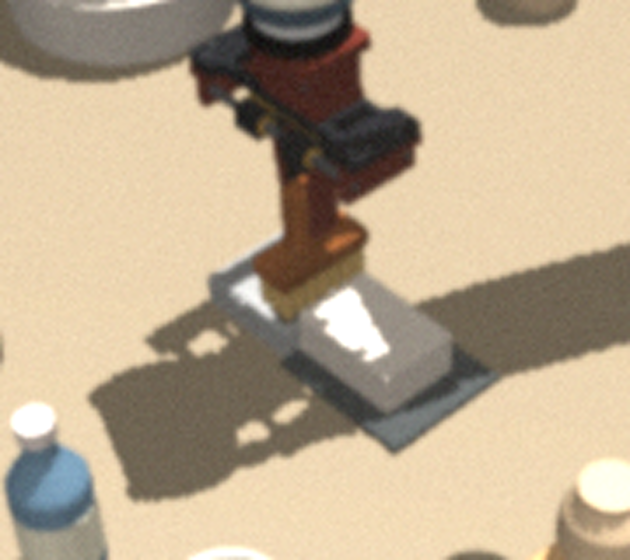

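The bed is clear and the brush is over the tray. I'll lift clear and move towards the put-down spot, then check the tray.

Call:
arm_command --pt "0 0 0 0 0 -0.3 10" --pt "0 0 0 0 0 -0.5 10" --pt "0 0 0 -0.1 0 -0.5 10" --pt "0 0 0 -0.2 0.3 -0.3 10" --pt "0 0 0 -0.2 0.5 -0.1 10" --pt "0 0 0 -0.2 0.7 0 10" --pt "0 0 0 -0.2 0.8 0 10" --pt "0 0 0 -0.2 0.8 0 10" --pt "0 0 0 -0.2 0.8 0 10" --pt "0 0 0 -0.2 0.7 0 10" --pt "0 0 0 -0.2 0.5 0 10" --pt "0 0 0 -0.1 0.4 0 10" --pt "0 0 0 -0.1 0.3 0 10" --pt "0 0 0 0 0.1 0 10" --pt "0 0 0 0 0 0 10" --pt "0 0 0 0 0 0 10"

```text
time: 9.95
ee_pos: [0.4645, -0.3174, 0.1712]
orientation: [1.0, 0.016, 0.0, -0.0]
force: [-0.0, -1.2, -1.0]
gripper_width: 0.0219
finger_force: 35.0
```

```bash
python3 - <<'E'
from h import *
im=cv2.convertScaleAbs(snapshot("top"),alpha=1.5)
cv2.imwrite("pics/tr.png",cv2.resize(im[180:280,270:470],None,fx=4,fy=4,interpolation=cv2.INTER_CUBIC))
go(.45,-.32,.0735)
E
```

```text
pos [ 0.4646 -0.3172  0.1713] yaw 0.0317 tilt 0.0004 units [-0.49  0.08  3.26] w 0.0216 t 10.0
```

View pics/tr.png

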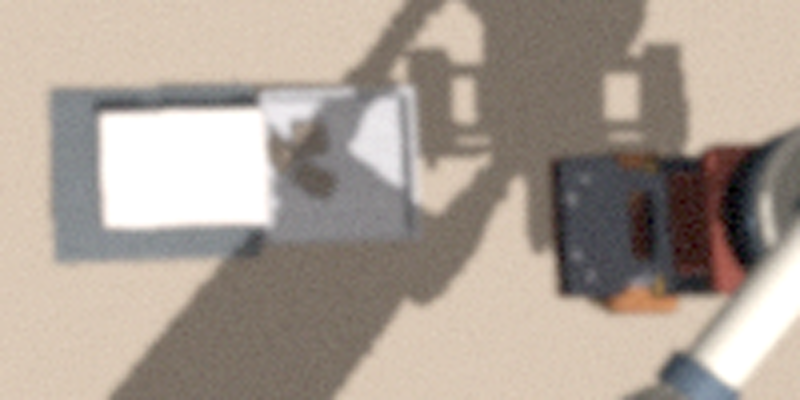

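The tray view shows three scraps in the tray at crop pixels (283,150), (310,133) and (315,182). The first is close to the near wall, so I'll check where it lies with the other camera.

```bash
python3 - <<'E'
from h import *
for q in[(283,150),(310,133),(315,182)]:
  for z in(.012,.026,.036): print(q,z,px2w("top",270+q[0]/4,180+q[1]/4,z).round(4))
im=cv2.convertScaleAbs(snapshot("scene"),alpha=1.7)
cv2.imwrite("pics/tr2.png",cv2.resize(im[150:220,222:322],None,fx=7,fy=7,interpolation=cv2.INTER_CUBIC))
E
```

```text
(283, 150) 0.012 [ 0.5191 -0.1439  0.012 ]
(283, 150) 0.026 [ 0.5179 -0.1417  0.026 ]
(283, 150) 0.036 [ 0.517  -0.1401  0.036 ]
(310, 133) 0.012 [ 0.53   -0.1609  0.012 ]
(310, 133) 0.026 [ 0.5286 -0.1585  0.026 ]
(310, 133) 0.036 [ 0.5276 -0.1568  0.036 ]
(315, 182) 0.012 [ 0.4992 -0.1637  0.012 ]
(315, 182) 0.026 [ 0.4982 -0.1612  0.026 ]
(315, 182) 0.036 [ 0.4975 -0.1595  0.036 ]
```

View pics/tr2.png

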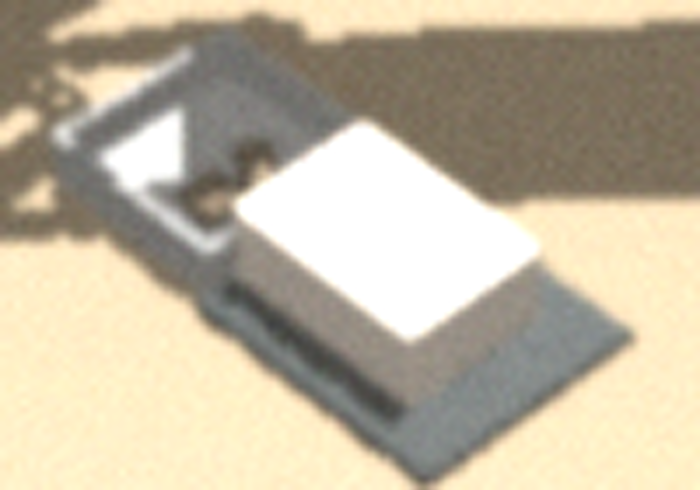

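All three scraps are low in the tray. The third is hidden behind the block, at about y=-0.142, well inside. Now I'll set the brush down.

Call:
arm_command --pt "0 0 0 -0.25 0.05 0.2 10" --pt "0 0 0 -0.24 0.03 0.4 10" --pt "0 0 0 0 0 0.5 10" --pt "0 0 0 0 0 0.5 10" --pt "0 0 0 0 0 0.5 10" --pt "0 0 0 0 0 0.5 10" --pt "0 0 0 0 0 0.3 10" --pt "0 0 0 0 0 0.2 10" --pt "0 0 0 0 0 0.1 10" --pt "0 0 0 0 0 0.05 10" --pt "0 0 0 0 0 0 10" --pt "0 0 0 0 0 0 10"

```text
time: 11.05
ee_pos: [0.4501, -0.3211, 0.0747]
orientation: [1.0, 0.015, 0.001, 0.0]
force: [-0.5, 0.6, -1.1]
gripper_width: 0.0217
finger_force: 35.0
```

Call:
arm_command --pt "0 0 0 0 0 0.03 10" --pt "0 0 0 0 0 0 22" --pt "0 0 0 0 0 0 30" --pt "0 0 0 0 0 0 45" --pt "0 0 0 0 0 0 60" --pt "0 0 0 0 0 0 60" --pt "0 0 0 0 0 0 60" --pt "0 0 0 0 0 -0.2 60" --pt "0 0 0 0 0 -0.5 60" --pt "0 0 0 0 0 -0.8 60" --pt "0 0 0 0 0 -0.9 60" --pt "0 0 0 0 0 -0.9 60" --pt "0 0 0 0 0 -0.9 60" --pt "0 0 0 0 0 -0.7 60" --pt "0 0 0 0 0 -0.4 60" --pt "0 0 0 0 0 0 60"

```text
time: 12.38
ee_pos: [0.4505, -0.3214, 0.2357]
orientation: [1.0, 0.015, 0.002, 0.002]
force: [-0.3, 0.3, -0.1]
gripper_width: 0.06
finger_force: 0.0
```

```bash
python3 - <<'E'
from h import *
go(.4462,.2932,.22)
E
```

```text
pos [ 0.4505 -0.3214  0.2357] yaw 0.0308 tilt 0.006 units [  0.49 -20.48   0.45] w 0.06 t 12.3833
```

Call:
arm_command --pt "0 0 -0.059 0 0 0 60" --pt "0 0 -0.12 0 0 0 60" --pt "0 0 -0.12 0 0 0 60" --pt "0 0 -0.12 0 0 0 60" --pt "0 0 -0.12 0 0 0 60" --pt "0 0 -0.12 0 0 0 60" --pt "0 0 -0.12 0 0 0 60" --pt "0 0 -0.12 0 0 0 60" --pt "0 0 -0.12 0 0 0 60" --pt "0 0 -0.12 0 0 0 60" --pt "0 0 -0.12 0 0 0 60" --pt "0 0 -0.12 0 0 0 60" --pt "0 0 -0.12 0 0 0 60" --pt "0 0 -0.12 0 0 0 60" --pt "0 0 -0.12 0 0 0 60" --pt "0 0 0 0 0 0 60" --pt "0 0 0 0 0 0 60"

```text
time: 13.8
ee_pos: [0.4494, -0.3205, 0.2303]
orientation: [0.635, 0.773, 0.0, -0.001]
force: [-0.1, 0.3, -0.6]
gripper_width: 0.0601
finger_force: 0.0
```

```bash
python3 - <<'E'
from h import *
go(.4462,.2932,.2357)
im=cv2.convertScaleAbs(snapshot("top"),alpha=1.5)
cv2.imwrite("pics/br.png",cv2.resize(im[170:290,300:460],None,fx=4,fy=4,interpolation=cv2.INTER_CUBIC))
E
```

```text
pos [ 0.4494 -0.3205  0.2303] yaw 1.7662 tilt 0.0023 units [20.09  3.87 -0.15] w 0.0601 t 13.8
```

Call:
arm_command --pt "0 0 0 0.2 0.04 0 60" --pt "0 0 0 0.4 0.08 0 60" --pt "0 0 0 0.6 0.12 0 60" --pt "0 0 0 0.8 0.15 0 60" --pt "0 0 0 0.8 0.15 0 60" --pt "0 0 0 0.8 0.15 0 60" --pt "0 0 0 0.8 0.15 0 60" --pt "0 0 0 0.8 0.15 0 60" --pt "0 0 0 0.8 0.15 0 60" --pt "0 0 0 0.8 0.15 0 60" --pt "0 0 0 0.8 0.15 0 60" --pt "0 0 0 0.8 0.15 0 60" --pt "0 0 0 0.8 0.15 0 60" --pt "0 0 0 0.8 0.15 0 60" --pt "0 0 0 0.8 0.15 0 60" --pt "0 0 0 0.8 0.15 0 60"

```text
time: 15.18
ee_pos: [0.4445, 0.0353, 0.232]
orientation: [0.634, 0.774, 0.0, 0.0]
force: [0.2, 0.8, 0.0]
gripper_width: 0.0604
finger_force: 0.0
```

Call:
arm_command --pt "0 0 0 0.8 0.15 0 60" --pt "0 0 0 0.8 0.15 0 60" --pt "0 0 0 0.8 0.15 0 60" --pt "0 0 0 0.8 0.15 0 60" --pt "0 0 0 0.8 0.15 0 60" --pt "0 0 0 0.8 0.15 0 60" --pt "0 0 0 0.8 0.15 0 60" --pt "0 0 0 0.8 0.15 0 60" --pt "0 0 0 0.6 0.12 0 60" --pt "0 0 0 0.5 0.1 0 60" --pt "0 0 0 0.4 0.08 0 60" --pt "0 0 0 0 0 0 60" --pt "0 0 0 0 0 0 60" --pt "0 0 0 0 0 0 60"

```text
time: 16.35
ee_pos: [0.4424, 0.2741, 0.2319]
orientation: [0.634, 0.774, -0.0, 0.0]
force: [0.0, -0.3, -0.2]
gripper_width: 0.0602
finger_force: 0.0
```

```bash
python3 - <<'E'
from h import *
go(.4462,.2932,.042)
E
```

```text
pos [0.4424 0.2741 0.2319] yaw 1.7693 tilt 0.0003 units [0.6  0.25 6.33] w 0.0602 t 16.35
```

View pics/br.png

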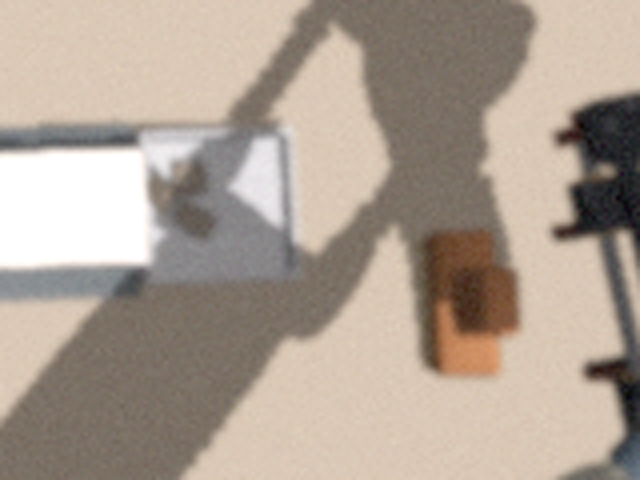

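The picture shows the brush upright on the bench at crop (465,300) and the three scraps in the tray at about (185,195). Now I'll grasp the stamp.

Call:
arm_command --pt "0 0 0 0.2 0.08 0.1 60" --pt "0 0 0 0.25 0.1 0.3 60" --pt "0 0 0 0.15 0.07 0.6 60" --pt "0 0 0 0 0 0.7 60" --pt "0 0 0 0 0 0.7 60" --pt "0 0 0 0 0 0.7 60" --pt "0 0 0 0 0 0.7 60" --pt "0 0 0 0 0 0.7 60" --pt "0 0 0 0 0 0.7 60" --pt "0 0 0 0 0 0.5 60" --pt "0 0 0 0 0 0.3 60" --pt "0 0 0 0 0 0.2 60" --pt "0 0 0 0 0 0.13 60" --pt "0 0 0 0 0 0 60" --pt "0 0 0 0 0 0 60"

```text
time: 17.6
ee_pos: [0.4468, 0.2939, 0.0427]
orientation: [0.633, 0.774, 0.001, 0.0]
force: [0.6, -0.6, -0.2]
gripper_width: 0.06
finger_force: 0.0
```

```bash
python3 - <<'E'
from h import *
go(.4462,.2932,.042)
E
```

```text
pos [0.4468 0.2939 0.0427] yaw 1.7697 tilt 0.0012 units [-0.02 -0.02  0.02] w 0.06 t 17.6
```

Call:
arm_command --pt "0 0 0 0 0 0 35" --pt "0 0 0 0 0 0 25" --pt "0 0 0 0 0 0 15" --pt "0 0 0 0 0 0 10" --pt "0 0 0 0 0 0 10" --pt "0 0 0 0 0 0 10" --pt "0 0 0 0 0 0 10" --pt "0 0 0 0 0 0 10" --grip_force 50

```text
time: 18.27
ee_pos: [0.4466, 0.2938, 0.0421]
orientation: [0.633, 0.774, 0.0, 0.0]
force: [1.5, 0.8, -0.4]
gripper_width: 0.0217
finger_force: 49.9
```

Call:
arm_command --pt "0 0 0 0 0 -0.15 10" --pt "0 0 0 0 0 -0.3 10" --pt "0 0 0 0 0 -0.5 10" --pt "0 0 0 0 0 -0.6 10" --pt "0 0 0 0 0 -0.6 10" --pt "0 0 0 0 0 -0.6 10" --pt "0 0 0 0 0 -0.6 10" --pt "0 0 0 0 0 -0.6 10" --pt "0 0 0.056 0 0 -0.5 10" --pt "0 0 0.056 0 0 -0.3 10" --pt "0 0 0.056 0 0 -0.15 10" --pt "0 0 0 0 0 0 10" --pt "0 0 0 0 0 0 10"

```text
time: 19.35
ee_pos: [0.4462, 0.2937, 0.1891]
orientation: [0.695, 0.719, -0.0, -0.0]
force: [-0.2, 0.3, -3.5]
gripper_width: 0.0217
finger_force: 49.9
```

```bash
python3 - <<'E'
from h import *
go(.506,-.0771,.19)
im=cv2.convertScaleAbs(snapshot("scene"),alpha=1.5)
cv2.imwrite("pics/st.png",cv2.resize(im[100:350,220:560],None,fx=2,fy=2,interpolation=cv2.INTER_CUBIC))
E
```

```text
pos [0.4462 0.2937 0.1891] yaw 1.6036 tilt 0.0001 units [-12.42   1.59  -0.03] w 0.0217 t 19.35
```

View pics/st.png

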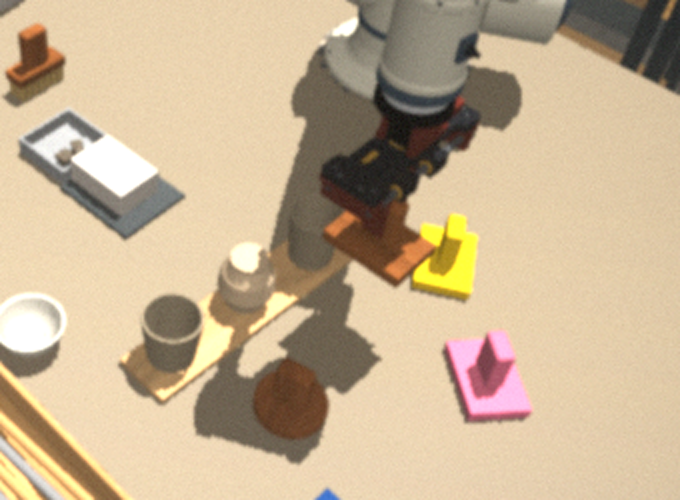

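The stamp is held level at about (380,240) in the crop, the pots are undisturbed and the brush is upright. I'll refine the bed centre numerically from both cameras, without viewing another picture.

```bash
python3 - <<'E'
from h import *
for n,(u0,v0,u1,v1) in dict(top=(280,195,380,250),scene=(225,150,325,225)).items():
    im=snapshot(n)[v0:v1,u0:u1].min(2)
    for th in (140,155,170):
        m=(im>th).astype(np.uint8)
        k,l,st,c=cv2.connectedComponentsWithStats(m)
        i=1+st[1:,4].argmax(); cn=cv2.findContours((l==i).astype(np.uint8),0,1)[0][0]
        P=np.array([px2w(n,u0+p[0][0],v0+p[0][1],.044)[:2] for p in cn],np.float32)
        r=cv2.minAreaRect(P*1000); print(n,th,st[i],np.round(r[0],1),np.round(r[1],1),round(r[2],1), "tri",[np.round(x*1000,1).tolist() for x in (P.min(0),P.max(0))])
E
```

```text
top 140 [  15   10   76   32 1875] [ 507.1 -118. ] [ 73.2 180.8] 3.5 tri [[470.5, -209.3000030517578], [547.4000244140625, -27.600000381469727]]
top 155 [  16   13   55   28 1140] [507.2 -94.6] [ 66.  130.1] 2.6 tri [[472.8999938964844, -160.89999389648438], [539.4000244140625, -30.100000381469727]]
top 170 [ 17  14  39  26 883] [506.5 -78.6] [60.4 92.7] 2.9 tri [[475.3999938964844, -124.9000015258789], [536.9000244140625, -32.5]]
scene 140 [ 11  13  63  35 913] [ 518.3 -103.2] [ 90.9 155.6] 3.9 tri [[470.0, -181.0], [567.0, -25.700000762939453]]
scene 155 [ 31  18  42  30 665] [507.5 -83.2] [ 68.5 110.7] 2.1 tri [[472.0, -138.60000610351562], [542.5999755859375, -27.5]]
scene 170 [ 32  18  41  29 618] [507.4 -78.9] [65.7 99.8] 2.1 tri [[473.3999938964844, -128.8000030517578], [541.7000122070312, -28.5]]
```

Call:
arm_command --pt "0 0 0 -0.2 0.03 0 10" --pt "0 0 0 -0.4 0.05 0 10" --pt "0 0 0 -0.6 0.08 0 10" --pt "0 0 0 -0.7 0.09 0 10" --pt "0 0 0 -0.8 0.1 0 10" --pt "0 0 0 -0.8 0.1 0 10" --pt "0 0 0 -0.8 0.1 0 10" --pt "0 0 0 -0.8 0.1 0 10" --pt "0 0 0 -0.8 0.1 0 10" --pt "0 0 0 -0.8 0.1 0 10" --pt "0 0 0 -0.8 0.1 0 10" --pt "0 0 0 -0.8 0.1 0 10" --pt "0 0 0 -0.8 0.1 0 10" --pt "0 0 0 -0.8 0.1 0 10" --pt "0 0 0 -0.8 0.1 0 10" --pt "0 0 0 -0.7 0.1 0 10" --pt "0 0 0 -0.5 0.09 0 10" --pt "0 0 0 -0.3 0.05 0 10" --pt "0 0 0 0 0 0 10" --pt "0 0 0 0 0 0 10"

```text
time: 21.17
ee_pos: [0.505, -0.0709, 0.1888]
orientation: [0.696, 0.718, 0.0, -0.0]
force: [0.2, 0.0, -3.5]
gripper_width: 0.0221
finger_force: 49.9
```

```bash
python3 - <<'E'
from h import *
go(.5068,-.0783,.0975)
E
```

```text
pos [ 0.505  -0.0709  0.1888] yaw 1.6008 tilt 0.0008 units [-0.25  0.05  3.04] w 0.0221 t 21.1667
```

Call:
arm_command --pt "0 0 0 -0.12 0.02 0.1 10" --pt "0 0 0 -0.13 0.03 0.3 10" --pt "0 0 0 0 0 0.4 10" --pt "0 0 0 0 0 0.4 10" --pt "0 0 0 0 0 0.4 10" --pt "0 0 0 0 0 0.4 10" --pt "0 0 0 0 0 0.3 10" --pt "0 0 0 0 0 0.2 10" --pt "0 0 0 0 0 0.1 10" --pt "0 0 0 0 0 0 10" --pt "0 0 0 0 0 0 10" --pt "0 0 0 0 0 0 10"

```text
time: 22.17
ee_pos: [0.5076, -0.0782, 0.1118]
orientation: [0.696, 0.718, 0.0, 0.001]
force: [-0.2, -0.3, -3.4]
gripper_width: 0.022
finger_force: 49.9
```

```bash
python3 - <<'E'
from h import *
go(.5068,-.0783,.0975)
E
```

```text
pos [ 0.5076 -0.0782  0.1118] yaw 1.6017 tilt 0.0015 units [-0.   -0.03  0.48] w 0.022 t 22.1667
```

Call:
arm_command --pt "0 0 0 0 -0.02 0.1 10" --pt "0 0 0 0 0 0.15 10" --pt "0 0 0 0 0 0.13 10" --pt "0 0 0 0 0 0.07 10" --pt "0 0 0 0 0 0 10" --pt "0 0 0 0 0 0 10" --pt "0 0 0 0 0 0 10" --pt "0 0 0 0 0 0 10" --pt "0 0 0 0 0 0 10" --pt "0 0 0 0 0 0 10"

```text
time: 23.0
ee_pos: [0.5066, -0.0781, 0.0976]
orientation: [0.696, 0.718, 0.0, 0.0]
force: [0.0, 0.0, -4.3]
gripper_width: 0.0218
finger_force: 49.9
```

```bash
python3 - <<'E'
from h import *
go(.5068,-.0783,.0975)
s=sense();print(s["force"].round(2),s["finger_force"],abs(s["qvel"]).max())
# foot (brown) of the stamp in the scene view against where it should be
im=snapshot("scene").astype(int); b,g,r=im[...,0],im[...,1],im[...,2]
m=((r>b*1.8)&(r>60)&(g>b*1.1)).astype(np.uint8); m[:140]=0;m[230:]=0;m[:,:220]=0;m[:,330:]=0
v,u=np.nonzero(m);print(len(u),u.min(),u.max(),v.min(),v.max())
c,s_=np.cos(1.603),np.sin(1.603)
for sx in(-1,1):
  for sy in(-1,1):
    x,y=.05*sx,.035*sy
    print([w2px("scene",(.5073+c*x-s_*y,-.0783+s_*x+c*y,z)).round(1).tolist() for z in(.055,.071)])
E
```

```text
pos [ 0.5066 -0.0781  0.0976] yaw 1.6018 tilt 0.0003 units [-0.01  0.01  0.  ] w 0.0218 t 23.0
[ 0.    0.03 -4.34] 49.87921714782715 0.001715589247913033
830 226 298 140 193
[[253.8, 175.5], [253.5, 171.1]]
[[273.1, 163.3], [273.0, 158.9]]
[[279.4, 194.7], [279.3, 190.3]]
[[298.8, 181.6], [298.9, 177.2]]
```

The visible foot extents (u max 298, v max 193) match the predicted pose (298.8, 194.7). Handing in.

```bash
python3 -c "from workcell import *;print(sign_off())"
```

```text
the job is handed in; nothing more can be done
None
```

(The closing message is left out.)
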